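Check the throttle limiter on the soil auger's handle

TASK

The soil auger's handle is on the bench for its throttle check. Swing the yellow limiter tab fully in, until it lies along the red handlebar, then press the aluminium throttle lever in towards the grip with the outside of your fingers, gently, until the limiter stops it short of the bar, and finish while holding it firmly against that stop so that I can measure the gap. Only push with the fingers, do not pinch the tab or the lever or squeeze the lever against the grip, and leave the things lying about undisturbed.

Things in the scene. Friction and masses are not known exactly. Their poses are not given: they have to be found in the camera images.
- handle: Half of a soil auger's handlebar, fixed: a 25 mm red tube that runs level at height 105 mm along this frame's y axis, bolted by its far (+y) end to a plywood plate (110 x 290 x 12 mm, from y = -70 to +220 mm). Origin on the desk under the tube, at the y of the lever's pivot. -x is the lever's side (it faces roughly towards the robot); z up. All parts stay below 130 mm, nothing hangs over the lever or the tab. The position and yaw on the desk vary
- grip: Black ribbed rubber grip on the free (-y) end of the tube, 31 mm across, 38 mm at its end rims, from y = -29 to -152 mm in the handle's frame. Origin on the tube's axis at y = 0, height 105 mm; axes as the handle's
- lever_pivot (a point): The upright pivot of the throttle lever, at (-54, 0, 105) mm in the handle's frame
- throttle_lever (a joint): Lever angle, rad: 0 = out (its spring holds it there); grows as the blade swings in towards the grip (counter-clockwise from above); 0.46 = blade on the grip. The spring takes about 3 N at lever_pad to start, 5 N at 0.35. With the limiter in, the tail meets the limiter's rubber face between 0.22 and 0.37 (differs each time, must be felt), the blade's end 10 to 25 mm short of the grip; it gives slightly
- blade: Blade of the throttle lever: bare aluminium, 9 mm thick, 16 mm high (height 97 to 113 mm), straight and nearly parallel to the grip from 28 to 104 mm from the pivot, then a small ball end at 118 mm; it lies about 50 mm clear of the grip when out. A short tail ends 35 mm beyond the pivot. Origin on the pivot axis at the blade's mid-height; the blade runs to -y, its outer face looks to -x and is pressed towards +x; the frame turns with the lever
- lever_pad (a point): Where to press: on the blade's outer (-x) face, mid-height, 85 mm along the blade from the pivot; at (-74.4, -85, 105) mm in the handle's frame while the lever is out; axes as the blade's
- limiter_pivot (a point): The upright pivot of the limiter, at (-82, 34, 105) mm in the handle's frame (the true one may lie up to 3 mm further to -x)
- limiter (a joint): Angle of the limiter, rad: starts between 0 and 0.2 (out: the tab sticks out square to the tube, to -x in the handle's frame); grows as the tab swings clockwise from above; 1.57 = fully in, against its end stop, the tab pointing to the handle's +y, along the tube. Stays where it is left; about 1.5 N at the tab's end moves it
- limiter_tab: Yellow flip tab, 6 mm thick, with a pad 20 mm long, 8 mm thick at its end, height 96 to 118 mm there; its end lies 51 mm from the pivot. Origin on the limiter's pivot at height 105 mm; the tab runs to its own -x, and is pushed from its own -y side towards +y; a black rubber-faced nose, 16 mm long, stands out to its own +y. The frame turns with the tab
- tab_end (a point): Middle of the tab's end pad, 41 mm from the pivot; axes as the tab's
- caliper: Steel vernier caliper, 228 mm long, 8 mm high, lying loose on the desk; bystander
- sample_jar_1: White sample jar with a blue lid, 46 mm across, 56 mm high, loose on the desk; bystander
- hex_key: Dark hex key, 79 x 32 x 8 mm, loose on the desk; bystander
- pen_marker: White and red marker pen, 135 mm long, loose on the desk; bystander

How it is judged:
By the outcome, as a careful person would: the job done as asked, in the order asked, and still so for the second after the job is handed in, while the arm keeps its last pose, push and grip.
It also fails if it takes over 48 s, if anything falls off the work surface, if the arm or the gripper's body presses on something with over 40 N, if the wrist force passes 120 N, or if a joint passes its speed limit or range.

ROBOT

A 7-joint arm with a two-finger parallel gripper is mounted at the origin on a cart in front of the work surface, level with it; the furniture and walls round the work are solid. World frame = base frame: x ahead of the robot, y to its left, z up, the work surface at z = 0. Lengths are in m, angles in rad, forces in N, time in s.
With the tool pointing down it reaches from about 0.35 to 0.9 m from the base axis. Payload 8.1 kg.
Tool frame: the origin (TCP) lies at the very end of the fingers, on their centre line; the grasp point (between the pads) lies arm.hold_point_z behind it (arm.hold_point_z is the distance from the TCP to the grasp point, in m); z points along the fingers, y is the line along which they close (so a half turn about z gives the same grasp; the last joint's range is limited). The gripper opens to 92 mm and grips with 3 to 60 N. Pads are 19 mm wide; open, the fingers measure 130 mm over their backs; the gripper's body (75 mm by 190 mm) begins 47 mm behind the grasp point.
Start: joints at [-1.45, 0.434, 0.025, 1.573, -0.012, 1.134, -0.075], TCP at [0.139, 0.609, 0.227] pointing down, gripper open.
Joint ranges: [-2.62, 2.62], [-0.44, 2.09], [-1.27, 1.32], [0.08, 2.57], [-1.32, 4.46], [0.12, 2], [-2.74, 2.74]. Speed limits (rad/s): [2.22, 2.22, 3.01, 3.01, 3.14, 3.14, 3.14].

INTERFACE

Orientations are given as a rotation vector (axis times angle).
In Python, from cell import arm, vision, job, cut_out gives the robot as it stands. The module is installed in compiled form; this text tells all that it offers.
- The arm moves only by the tool play_rows, never from a script. Its argument "increments" is text: rows parted by semicolons, each of 5 numbers parted by spaces: the shift along the tool's x, y, z in cm, then the turn about the tool's z in degrees, then the opening, from -1 (shut) to 1 (fully open), so that 0 is half open. A call has 1 to 5 rows; each row shifts and turns the commanded pose from where the row before left it, along the tool's axes as they then stand; what a row does not reach is not made up. A row lasts 1/12 s, in which the tool goes at most 41.7 mm and 7.16 degrees, less where a joint would pass 70% of its speed; a pose out of reach is approached as far as the arm can. A call is refused whole if a number of a shift passes 4.17 or a number of a turn 7.16, either way. A call with a gripper value outside its range is refused whole. The fingers move at their own pace and stop on an object; "grip_force" is the grip in N (left out, the last holds). Time passes only in rows, so rows that do not move let the fingers close. It gives the time, the measured TCP pose, the force, the opening and the grip force at its end, in the units of the state.
- arm.observe(): the state, without advancing time (a new reading comes with each control period).
- vision.get_image(name): name is "scene" or "top"; returns a dict with "frame" (384x512x3 uint8, red, green, blue), "z_map" (384x512 float32, m along the optical axis (not along the pixel's ray), 0 where there is no reading), "mtx" (3x3 intrinsics, pixels), "cam_to_world" (4x4, takes a point from camera to world coordinates). Camera axes: x right, y up, looking along -z (the intrinsics and any distortion apply to the point x, -y, -z); pixel columns grow to the right and rows downward; lengths in m; the calibration is good to about 2 mm. A picture is of the moment at which its call begins.
- job.sign_off(): hands the job in; it is judged then, once.
Trained networks look in a picture, given as the dict that the camera call returned (one of the last four; its "shot" number tells which), for a name from the list of things; names that differ only in an ending like _2 or _b are one class to them, and where a whole thing is asked for, a point or a joint stands for the part that bears it (a point fixed in the world has none). Each returns a list of dicts, best first, with "confidence" (0 to 1); they miss things now and then, are a little off and sometimes report something else, mostly with a low value. They report only what shows in the picture. A call takes as long as a camera call.
- cut_out(query, picture): "mask" (384x512 bool, what is visible of it) and "point" ([row, column] in pixels, amid what is visible of it).
The state is a dict: "clock": time; "joints": joint angles; "dq": joint speeds; "joint_efforts": joint torques, N m; "position": TCP position; "ee_rot": TCP orientation; "force": force on the tool from outside, world axes, zero at the start; "ft_torque": the same for the moment, N m; "width": opening from 0.0 (shut) to 1.0 (fully open); "gripper_force": force on a finger pad.
Only numpy, scipy, OpenCV 4.12 (cv2) and the standard library are available. Lean on these libraries where they do the work, as an engineer would, in place of code of your own. Each camera call takes 0.05 s, during which the arm holds its last target. There are 200 camera calls.

## Working session

There is one attempt and no reset: what is moved stays moved. The work goes in short steps, Python scripts to look and compute and a tool call to move; the robot and the scene stay as the last step left them, time stands still between calls to the robot, and variables do not carry over. Pictures are saved under pics/ and viewed, at most 10 in all, crops included, and the job is handed in when it is done.

Besides the shell and the picture viewer there is one more tool, called after ">>>" by a JSON object that holds its "op" and its "data", one argument or row to a line. play_rows: Moves the arm, as the interface text tells. Its arguments: {"type":"object","properties":{"increments":{"type":"string"},"grip_force":{"type":"number"}},"required":["increments"]}

```bash
mkdir -p pics
cat > h.py <<'E'
import numpy as np, cv2
from scipy.spatial.transform import Rotation as R
from cell import arm, vision, job, cut_out
def world(p):
    z=p["z_map"];K=p["mtx"];v,u=np.mgrid[:384,:512]
    c=np.stack([(u-K[0,2])/K[0,0]*z,-(v-K[1,2])/K[1,1]*z,-z],-1)
    T=p["cam_to_world"];return c@T[:3,:3].T+T[:3,3]
def save(p,n): cv2.imwrite("pics/"+n,p["frame"][:,:,::-1])
E
python3 - <<'E'
from h import *
s=arm.observe();print(s["clock"],s["position"],s["ee_rot"],s["width"],arm.hold_point_z)
print(R.from_rotvec(s["ee_rot"]).as_matrix().round(2))
a=vision.get_image("scene");b=vision.get_image("top")
save(a,"a.png");save(b,"b.png")
for p in(a,b):
    W=world(p)
    for q in["handle","grip","blade","limiter_tab","caliper","sample_jar_1","hex_key","pen_marker"]:
        for d in cut_out(q,p)[:2]:
            m=d["mask"]&(p["z_map"]>0);P=W[m]
            if len(P): print(q,round(d["confidence"],2),d["point"],m.sum(),np.median(P,0).round(3),np.percentile(P,2,0).round(3),np.percentile(P,98,0).round(3))
cv2.imwrite("pics/ab.png",np.hstack([cv2.resize(x["frame"],(400,300)) for x in(a,b)])[:,:,::-1])
E
```

```text
0.0 [0.13867461 0.60889736 0.225938  ] [-3.50967115e-01 -3.12189617e+00  2.46629786e-03] 1.000884923563029 0.0188
[[-0.98  0.22 -0.  ]
 [ 0.22  0.98 -0.  ]
 [-0.   -0.   -1.  ]]
handle 0.73 [215.0, 198.3] 5456 [0.588 0.051 0.027] [ 0.487 -0.107  0.   ] [0.675 0.172 0.12 ]
handle 0.46 [268.0, 240.4] 327 [0.432 0.11  0.014] [ 0.397  0.049 -0.   ] [0.474 0.16  0.017]
grip 0.88 [161.2, 240.6] 511 [ 0.56  -0.129  0.114] [ 0.538 -0.339 -0.001] [ 0.688 -0.068  0.122]
blade 0.81 [181.5, 248.0] 383 [ 0.509 -0.065  0.108] [ 0.48  -0.221 -0.001] [0.595 0.003 0.114]
blade 0.24 [214.2, 196.1] 5173 [0.589 0.052 0.027] [ 0.487 -0.103  0.005] [0.671 0.171 0.12 ]
limiter_tab 0.56 [200.2, 238.4] 161 [0.494 0.022 0.109] [0.464 0.01  0.099] [0.521 0.027 0.118]
caliper 0.84 [228.4, 294.5] 619 [ 0.391 -0.056  0.003] [ 0.352 -0.21  -0.002] [ 0.409 -0.006  0.008]
hex_key 0.69 [179.0, 254.3] 311 [ 0.506 -0.073  0.108] [ 0.48  -0.143  0.097] [ 0.541 -0.     0.114]
hex_key 0.66 [237.0, 240.0] 138 [0.487 0.044 0.006] [ 0.447  0.034 -0.001] [0.527 0.058 0.01 ]
pen_marker 0.51 [266.5, 242.2] 287 [0.429 0.115 0.01
[... 331 characters left out ...]
]
caliper 0.75 [181.5, 283.1] 418 [ 0.506 -0.087  0.114] [ 0.483 -0.146  0.001] [ 0.544 -0.003  0.117]
caliper 0.66 [239.0, 272.8] 1059 [ 0.393 -0.074  0.005] [ 0.356 -0.214  0.001] [ 0.406 -0.009  0.01 ]
sample_jar_1 0.86 [175.6, 161.2] 458 [0.523 0.157 0.057] [0.503 0.14  0.01 ] [0.542 0.181 0.06 ]
sample_jar_1 0.16 [148.0, 305.6] 1049 [ 0.565 -0.13   0.12 ] [ 0.542 -0.187  0.109] [ 0.587 -0.072  0.125]
hex_key 0.74 [137.7, 225.4] 7556 [0.59  0.023 0.021] [ 0.492 -0.122  0.009] [0.674 0.167 0.123]
pen_marker 0.68 [218.8, 191.3] 436 [0.438 0.103 0.015] [0.405 0.051 0.   ] [0.473 0.151 0.02 ]
pen_marker 0.57 [178.6, 280.1] 497 [ 0.508 -0.082  0.113] [ 0.483 -0.148 -0.001] [0.545 0.001 0.117]
```

View pics/b.png

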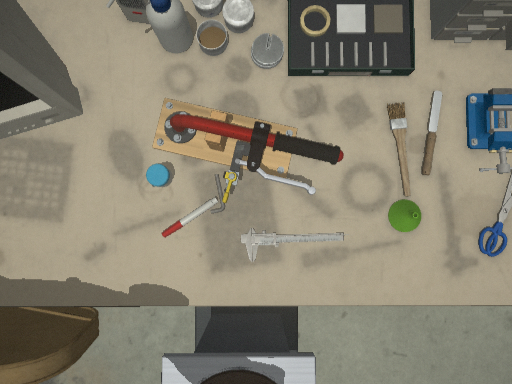

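Run:
```python
from h import *
p=vision.get_image("top");W=world(p)
hsv=cv2.cvtColor(p["frame"],cv2.COLOR_RGB2HSV)
H,S,V=[hsv[...,i].astype(int) for i in range(3)]
z=W[...,2]
box=(W[...,0]>.4)&(W[...,0]<.7)&(abs(W[...,1])<.3)
red=box&((H<8)|(H>172))&(S>130)&(z>.095)&(z<.13)
g=cut_out("grip",p)[0]["mask"]&(z>.115)&(z<.13)
# tube axis: top ridge centre per line; fit line through mask points
for n,m in(("red",red),("grip",g),("both",red|g)):
    P=W[m];print(n,len(P));
    if len(P)>20:
        vx,vy,x,y=cv2.fitLine(P[:,:2].astype(np.float32),cv2.DIST_HUBER,0,.001,.001).ravel();print(np.degrees(np.arctan2(vy,vx)),x,y,P.min(0).round(3),P.max(0).round(3))
for q in("blade","limiter_tab"):
    m=cut_out(q,p)[0]["mask"]&(z>.09);P=W[m]
    r=cv2.minAreaRect((P[:,:2]*1000).astype(np.float32));print(q,r,cv2.boxPoints(r).round(0).tolist())
yel=box&(H>18)&(H<35)&(S>140)&(z>.09);P=W[yel]
r=cv2.minAreaRect((P[:,:2]*1000).astype(np.float32));print("yel",len(P),r,cv2.boxPoints(r).round(0).tolist(),P[:,2].max())
```

```text
red 1132
76.632866 0.5866877 -0.03859164 [ 0.542 -0.199  0.095] [0.634 0.125 0.122]
grip 920
77.20772 0.56991935 -0.11387499 [ 0.539 -0.192  0.115] [ 0.596 -0.068  0.127]
both 2042
77.01675 0.5864474 -0.04274575 [ 0.539 -0.199  0.095] [0.634 0.125 0.127]
blade ((508.7330627441406, -73.98931884765625), (123.68839263916016, 122.19379425048828), 20.526247024536133) [[429.0, -38.0], [472.0, -153.0], [588.0, -110.0], [545.0, 5.0]]
limiter_tab ((492.36627197265625, 13.871116638183594), (22.77355194091797, 56.717777252197266), 86.23509216308594) [[463.0, 4.0], [520.0, 1.0], [521.0, 23.0], [465.0, 27.0]]
yel 124 ((492.5883483886719, 13.733602523803711), (20.643213272094727, 57.720340728759766), 83.6744613647461) [[463.0, 7.0], [520.0, 0.0], [522.0, 21.0], [465.0, 27.0]] 0.12235406279149486
```

The top view shows the handle running from (180,120) to the grip end at (340,155). The yellow tab is at about (229,187), the blade runs from (245,165) to the ball at (312,190), and the hex key is under the tab. The tool's y axis already lies along the handle's y axis (yaw about -13°), so I approach at height with the fingers shut.

>>> {"op": "play_rows", "data": {
  "increments": "-2.28 -2.7 0 0 -1;-2.28 -2.7 0 0 -1;-2.28 -2.7 0 0 -1;-2.28 -2.7 0 0 -1;-2.28 -2.7 0 0 -1",
  "grip_force": 10
}}

```text
clock: 1.52
position: [0.2205, 0.4509, 0.2268]
ee_rot: [0.351, 3.122, 0.0]
force: [1.1, -1.1, 0.9]
width: 0.69
gripper_force: 0.0
```

>>> {"op": "play_rows", "data": {
  "increments": "-2.28 -2.7 0 0 -1;-2.28 -2.7 0 0 -1;-2.28 -2.7 0 0 -1;-2.28 -2.7 0 0 -1;-2.28 -2.7 0 0 -1"
}}

```text
clock: 1.93
position: [0.3016, 0.294, 0.227]
ee_rot: [0.351, 3.122, 0.001]
force: [1.0, 1.1, 0.1]
width: 0.325
gripper_force: 0.0
```

>>> {"op": "play_rows", "data": {
  "increments": "-2.28 -2.7 0 0 -1;-2.28 -2.7 0 0 -1;-2.28 -2.7 0 0 -1;-2.28 -2.7 0 0 -1;-2.28 -2.7 0 0 -1"
}}

```text
clock: 2.35
position: [0.3828, 0.137, 0.2271]
ee_rot: [0.351, 3.121, 0.001]
force: [0.4, 0.2, -0.4]
width: 0.012
gripper_force: 0.0
```

>>> {"op": "play_rows", "data": {
  "increments": "-2.28 -2.7 0 0 -1;-2.28 -2.7 0 0 -1;-2.28 -2.7 0 0 -1;-2.28 -2.7 0 0 -1;0 0 0 0 -1"
}}

```text
clock: 2.77
position: [0.4498, 0.0067, 0.2274]
ee_rot: [0.362, 3.117, -0.003]
force: [-0.3, -0.1, 0.0]
width: 0.006
gripper_force: 0.0
```

>>> {"op": "play_rows", "data": {
  "increments": "-1.87 -2.34 0 0 -1;0 0 3.5 0 -1;0 0 3.5 0 -1;0 0 3.5 0 -1;0 0 3.5 0 -1"
}}

```text
clock: 3.18
position: [0.4606, -0.014, 0.0857]
ee_rot: [0.351, 3.12, 0.0]
force: [0.2, 1.1, 0.1]
width: 0.002
gripper_force: 0.0
```

Run:
```python
from h import *
p=vision.get_image("top");c=p["frame"][110:260,170:360]
q=vision.get_image("scene");d=q["frame"][120:270,160:350]
cv2.imwrite("pics/c.png",cv2.resize(np.hstack([c,d]),(798,316),interpolation=cv2.INTER_CUBIC)[:,:,::-1]);s=arm.observe();print(s["position"],s["force"])
```

```text
[ 0.45696361 -0.01407465  0.08308276] [-0.46891198 -0.01970173  0.95796149]
```

View pics/c.png

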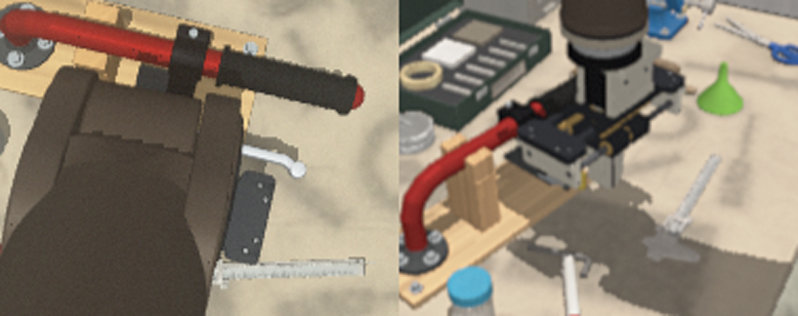

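The overhead view is covered by the gripper. The scene view shows the fingers down beside the yellow tab (around (585,180)) and touching nothing. I line up and start the swing.

>>> {"op": "play_rows", "data": {
  "increments": "-0.7 0 -0.4 0 -1;0 0.6 0 0 -1;0 0.5 0 0 -1;0 0 0 0 -1"
}}

```text
clock: 3.62
position: [0.4714, -0.0031, 0.0926]
ee_rot: [0.348, 3.119, 0.003]
force: [-0.1, -0.1, -0.2]
width: 0.006
gripper_force: 0.0
```

>>> {"op": "play_rows", "data": {
  "increments": "0.18 0.37 0 5 -1;0.18 0.37 0 5 -1;0.18 0.37 0 5 -1;0.18 0.37 0 5 -1;0 0 0 0 -1"
}}

```text
clock: 4.03
position: [0.4686, 0.0125, 0.0918]
ee_rot: [0.891, 3.011, 0.002]
force: [0.4, -0.0, -0.8]
width: 0.003
gripper_force: 0.2
```

>>> {"op": "play_rows", "data": {
  "increments": "0.18 0.37 0.1 5 -1;0.18 0.37 0.1 5 -1;0.18 0.37 0.1 5 -1;0.18 0.37 0 5 -1;0.18 0.37 0 5 -1"
}}

```text
clock: 4.45
position: [0.4738, 0.031, 0.0884]
ee_rot: [1.52, 2.749, 0.001]
force: [-1.4, -2.6, 0.9]
width: 0.006
gripper_force: 1.2
```

>>> {"op": "play_rows", "data": {
  "increments": "0.18 0.37 0 5 -1;0.18 0.37 0 5 -1;0.18 0.37 0 5 -1;0 0 0 0 -1;0 0 0 0 -1"
}}

```text
clock: 4.87
position: [0.4814, 0.0413, 0.0881]
ee_rot: [1.858, 2.533, 0.001]
force: [0.8, -0.4, 0.7]
width: 0.003
gripper_force: 0.0
```

Run:
```python
from h import *
p=vision.get_image("top");c=p["frame"][110:260,170:360]
q=vision.get_image("scene");d=q["frame"][120:270,160:350]
cv2.imwrite("pics/d.png",cv2.resize(np.hstack([c,d]),(798,316),interpolation=cv2.INTER_CUBIC)[:,:,::-1]);s=arm.observe();print(s["position"],s["force"])
```

```text
[0.48137195 0.04107888 0.08807649] [-0.29806417  0.23870504  0.40834002]
```

View pics/d.png

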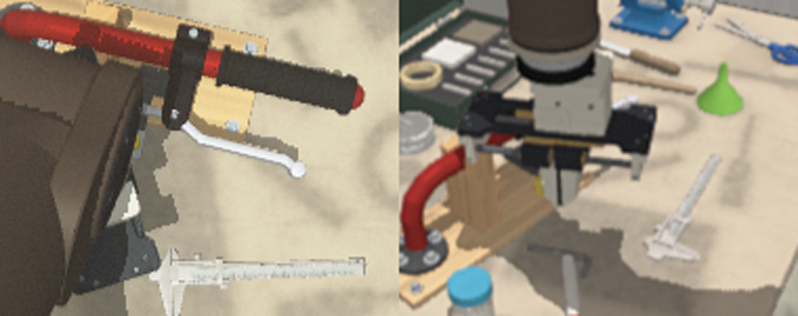

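The yellow tab (at (540,185)) is in front of the fingers and following them. I finish the swing up to the end stop.

>>> {"op": "play_rows", "data": {
  "increments": "0.18 0.37 0 5 -1;0.18 0.37 0 5 -1;0.18 0.37 0 5 -1;0.18 0.37 0 5 -1;0.18 0.37 0 5 -1"
}}

```text
clock: 5.38
position: [0.4977, 0.0518, 0.0877]
ee_rot: [-2.369, -2.062, 0.001]
force: [-2.2, -1.5, 0.5]
width: 0.006
gripper_force: 1.2
```

>>> {"op": "play_rows", "data": {
  "increments": "0.18 0.37 0 5 -1;0 0.1 0 0 -1;0 0.1 0 0 -1;0 0 0 0 -1"
}}

```text
clock: 5.72
position: [0.501, 0.0533, 0.0872]
ee_rot: [-2.449, -1.96, 0.006]
force: [-10.7, 2.0, 7.2]
width: 0.007
gripper_force: 5.8
```

>>> {"op": "play_rows", "data": {
  "increments": "0 0.1 0 0 -1;0 0 0 0 -1"
}}

```text
clock: 5.88
position: [0.5011, 0.0533, 0.0871]
ee_rot: [-2.448, -1.959, 0.007]
force: [-12.3, 2.8, 10.0]
width: 0.007
gripper_force: 7.3
```

>>> {"op": "play_rows", "data": {
  "increments": "0 -1.5 0 0 -1;0 -2.5 0 0 -1;-4 -2 0 0 -1;-4 0 0 0 -1;-4 0 0 0 -1"
}}

```text
clock: 6.3
position: [0.4207, -0.0485, 0.0878]
ee_rot: [-2.448, -1.967, -0.001]
force: [2.4, -0.8, -0.8]
width: 0.004
gripper_force: 0.0
```

Run:
```python
from h import *
p=vision.get_image("top");c=p["frame"][110:260,170:360]
q=vision.get_image("scene");d=q["frame"][120:270,160:350]
cv2.imwrite("pics/e.png",cv2.resize(np.hstack([c,d]),(798,316),interpolation=cv2.INTER_CUBIC)[:,:,::-1]);s=arm.observe();print(s["position"],s["force"])
Rm=R.from_rotvec(s["ee_rot"]).as_matrix();print(Rm.round(3))
for p in (p,q):
    W=world(p);z=W[...,2]
    hsv=cv2.cvtColor(p["frame"],cv2.COLOR_RGB2HSV).astype(int)
    m=(hsv[...,0]>18)&(hsv[...,0]<35)&(hsv[...,1]>140)&(z>.09)&(z<.13)&(W[...,0]>.45)&(W[...,0]<.6)&(abs(W[...,1])<.15)
    P=W[m]
    if len(P)>5:
        O=np.array([.586,-.043]);ex=np.array([.974,-.225]);ey=np.array([.225,.974]);Q=(P[:,:2]-O)
        A=np.c_[Q@ex,Q@ey]*1000;print(len(P),cv2.minAreaRect(A.astype(np.float32)),A.min(0),A.max(0))
    m=cut_out("blade",p)[0]["mask"]&(z>.095)&(z<.12);Q=W[m][:,:2]-O;A=np.c_[Q@ex,Q@ey]*1000
    for a in(-60,-85,-100):
        k=abs(A[:,1]-a)<5;print("blade",a,k.sum(),np.percentile(A[k,0],[3,50,97]) if k.sum() else "")
    m=cut_out("grip",p)[0]["mask"]&(z>.115)&(z<.13);Q=W[m][:,:2]-O;A=np.c_[Q@ex,Q@ey]*1000;print("grip",np.percentile(A,[2,50,98],0).round(1).tolist())
```

```text
[ 0.42049164 -0.05423514  0.08854513] [0.85689468 0.25192344 0.81006249]
[[ 0.228  0.974  0.002]
 [ 0.974 -0.228 -0.001]
 [-0.     0.002 -1.   ]]
128 ((-85.2584457397461, 55.114349365234375), (20.530925750732422, 58.02334976196289), 11.698629379272461) [-90.98196986  26.06780514] [-69.9173675   85.24682568]
blade -60 0 
blade -85 11 [-71.92224603 -68.44230637 -66.00316433]
blade -100 28 [-73.50046204 -69.38714551 -65.05044091]
grip [[-83.0, -109.3], [-1.7, 18.3], [26.6, 131.6]]
134 ((-87.70515441894531, 58.137184143066406), (22.815265655517578, 53.62480163574219), 14.66206169128418) [-93.7461115   30.33772591] [-71.12522874  86.51179034]
blade -60 18 [-74.69617457 -73.46427533 -67.09469862]
blade -85 0 
blade -100 0 
grip [[-11.3, -82.3], [-3.6, -50.6], [11.3, -27.6]]
```

View pics/e.png

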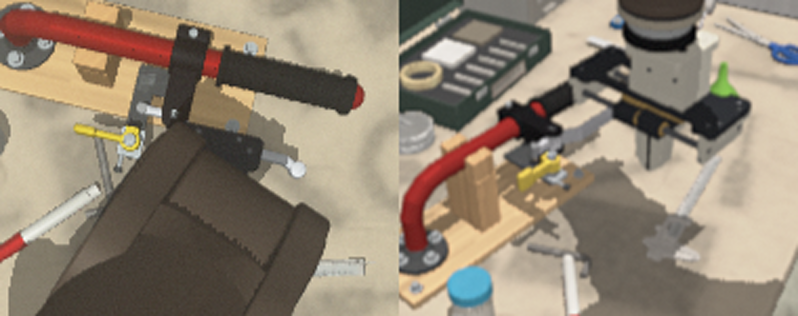

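The tab now lies along the tube, pointing to +y (top crop (78,128)–(135,138)), and it held 12 N with no movement, so it is on its end stop. Next I go to the lever pad, with a quick check of the tab angle first.

Run:
```python
from h import *
O=np.array([.586,-.043]);ex=np.array([.974,-.225]);ey=np.array([.225,.974])
p=vision.get_image("top");W=world(p);z=W[...,2]
hsv=cv2.cvtColor(p["frame"],cv2.COLOR_RGB2HSV).astype(int)
def A(m): Q=W[m][:,:2]-O;return np.c_[Q@ex,Q@ey]*1000
a=A((hsv[...,0]>18)&(hsv[...,0]<35)&(hsv[...,1]>140)&(z>.09)&(z<.13)&(W[...,0]>.45)&(W[...,0]<.6)&(abs(W[...,1])<.15))
r=A(((hsv[...,0]<8)|(hsv[...,0]>172))&(hsv[...,1]>130)&(z>.1)&(z<.13)&(W[...,0]>.55)&(W[...,0]<.65))
for lo in range(20,90,10):
    for n,b in(("tab",a),("tube",r)):
        k=(b[:,1]>=lo)&(b[:,1]<lo+10);print(n,lo,k.sum(),np.median(b[k,0]).round(1) if k.any() else "",end=" | ")
    print()
```

```text
tab 20 12 -82.7 | tube 20 69 -0.3 | 
tab 30 25 -74.8 | tube 30 68 -0.0 | 
tab 40 18 -82.9 | tube 40 67 -0.3 | 
tab 50 16 -83.4 | tube 50 68 -0.0 | 
tab 60 20 -83.7 | tube 60 67 -0.1 | 
tab 70 23 -83.7 | tube 70 71 -0.1 | 
tab 80 11 -84.2 | tube 80 68 -0.2 |
```

>>> {"op": "play_rows", "data": {
  "increments": "-3.8 0 0 0 -1;0 2.7 0 0 -1;0 2.6 0 0 -1;0 0 0 0 -1"
}}

```text
clock: 6.98
position: [0.4707, -0.0975, 0.0882]
ee_rot: [2.449, 1.961, 0.003]
force: [-0.1, 0.8, 0.9]
width: 0.006
gripper_force: 0.0
```

The tab is parallel to the tube within about 2°. Now I press the lever.

>>> {"op": "play_rows", "data": {
  "increments": "-0.6 0.3 0 0 -1;0 0.3 0 0 -1;0 0.3 0 0 -1;0 0.2 0 -2 -1;0 0.2 0 -2 -1"
}}

```text
clock: 7.4
position: [0.4763, -0.1055, 0.0876]
ee_rot: [-2.383, -2.046, 0.0]
force: [-0.9, 0.5, -0.5]
width: 0.005
gripper_force: 0.0
```

>>> {"op": "play_rows", "data": {
  "increments": "0 0.2 0 -2 -1;0 0.2 0 -2 -1;0 0.2 0 -2 -1;0 0.2 0 -2 -1;0 0 0 0 -1"
}}

```text
clock: 7.82
position: [0.4831, -0.1066, 0.0874]
ee_rot: [-2.234, -2.206, 0.002]
force: [-4.2, -1.0, -0.7]
width: 0.009
gripper_force: 1.7
```

>>> {"op": "play_rows", "data": {
  "increments": "-0.04 0.2 0 0 -1;-0.04 0.2 0 0 -1;-0.04 0.2 0 0 -1;-0.04 0.2 0 0 -1;0 0 0 0 -1"
}}

```text
clock: 8.23
position: [0.4926, -0.1088, 0.0876]
ee_rot: [-2.238, -2.205, 0.001]
force: [-4.1, -1.7, -1.2]
width: 0.005
gripper_force: 2.1
```

>>> {"op": "play_rows", "data": {
  "increments": "-0.04 0.2 0 -1 -1;-0.04 0.2 0 -1 -1;0 0 0 0 -1"
}}

```text
clock: 8.48
position: [0.4965, -0.1098, 0.0877]
ee_rot: [2.198, 2.245, -0.001]
force: [-5.4, -2.9, -0.6]
width: 0.004
gripper_force: 2.3
```

>>> {"op": "play_rows", "data": {
  "increments": "-0.05 0.2 0 -1 -1;0 0 0 0 -1;0 0 0 0 -1"
}}

```text
clock: 8.73
position: [0.4982, -0.1104, 0.0876]
ee_rot: [-2.18, -2.262, 0.001]
force: [-5.4, -3.1, -0.8]
width: 0.007
gripper_force: 2.4
```

>>> {"op": "play_rows", "data": {
  "increments": "-0.05 0.2 0 -1 -1;0 0 0 0 -1;0 0 0 0 -1"
}}

```text
clock: 8.98
position: [0.5002, -0.1109, 0.0877]
ee_rot: [2.16, 2.281, -0.001]
force: [-4.2, -3.6, 0.2]
width: 0.005
gripper_force: 2.6
```

>>> {"op": "play_rows", "data": {
  "increments": "-0.05 0.2 0 0 -1;0 0 0 0 -1;0 0 0 0 -1"
}}

```text
clock: 9.23
position: [0.5022, -0.1113, 0.0877]
ee_rot: [-2.16, -2.281, 0.001]
force: [-5.6, -4.0, 0.2]
width: 0.007
gripper_force: 2.8
```

>>> {"op": "play_rows", "data": {
  "increments": "-0.05 0.2 0 0 -1;0 0 0 0 -1;0 0 0 0 -1"
}}

```text
clock: 9.48
position: [0.504, -0.1116, 0.0876]
ee_rot: [-2.16, -2.281, 0.002]
force: [-6.0, -3.0, 1.2]
width: 0.003
gripper_force: 3.2
```

>>> {"op": "play_rows", "data": {
  "increments": "-0.05 0.2 0 0 -1;0 0 0 0 -1;0 0 0 0 -1"
}}

```text
clock: 9.73
position: [0.5056, -0.1119, 0.0876]
ee_rot: [-2.159, -2.28, 0.002]
force: [-6.7, -2.7, 2.7]
width: 0.006
gripper_force: 3.9
```

>>> {"op": "play_rows", "data": {
  "increments": "-0.02 0.1 0 0 -1;0 0 0 0 -1;0 0 0 0 -1"
}}

```text
clock: 9.98
position: [0.5061, -0.112, 0.0875]
ee_rot: [-2.159, -2.28, 0.002]
force: [-9.7, -2.0, 3.4]
width: 0.006
gripper_force: 4.9
```

The force is rising while the motion halves, so this is the limiter stop. I press a little further to hold it firmly.

>>> {"op": "play_rows", "data": {
  "increments": "-0.02 0.1 0 0 -1;0 0 0 0 -1;0 0 0 0 -1"
}}

```text
clock: 10.23
position: [0.5066, -0.1121, 0.0875]
ee_rot: [-2.158, -2.279, 0.003]
force: [-10.8, -2.0, 5.5]
width: 0.007
gripper_force: 5.9
```

>>> {"op": "play_rows", "data": {
  "increments": "-0.02 0.1 0 0 -1;0 0 0 0 -1;0 0 0 0 -1"
}}

```text
clock: 10.48
position: [0.507, -0.1121, 0.0874]
ee_rot: [-2.158, -2.278, 0.004]
force: [-13.8, -1.4, 6.9]
width: 0.008
gripper_force: 7.0
```

Run:
```python
from h import *
p=vision.get_image("top");c=p["frame"][110:260,170:360]
q=vision.get_image("scene");d=q["frame"][120:270,160:350]
cv2.imwrite("pics/f.png",cv2.resize(np.hstack([c,d]),(798,316),interpolation=cv2.INTER_CUBIC)[:,:,::-1]);s=arm.observe();print(s["position"],s["force"],s["gripper_force"])
```

```text
[ 0.50702631 -0.1121266   0.08741084] [-13.97898019  -2.49776255   7.07778639] 6.934332555974834
```

View pics/f.png

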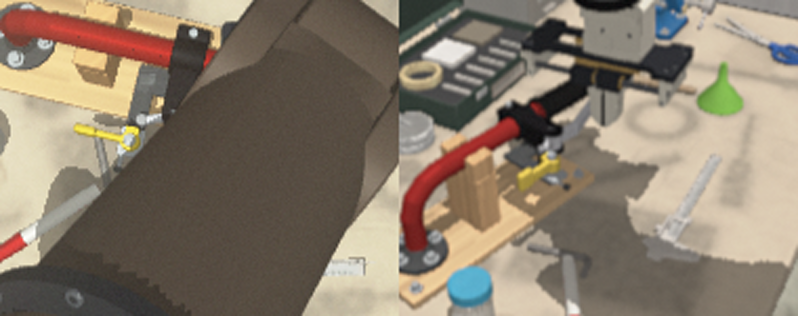

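The yellow tab (78,128)–(130,138) still lies along the bar and the lever's tail is against the limiter. The blade is short of the grip, by roughly 15 mm going by the finger position, and the force is steady at about 14 N. I add one small nudge and hand in.

>>> {"op": "play_rows", "data": {
  "increments": "-0.02 0.1 0 0 -1;0 0 0 0 -1;0 0 0 0 -1;0 0 0 0 -1"
}}

```text
clock: 10.92
position: [0.5075, -0.1122, 0.0873]
ee_rot: [-2.157, -2.277, 0.004]
force: [-13.8, -1.3, 10.0]
width: 0.004
gripper_force: 8.0
```

```bash
python3 -c "
from h import *
s=arm.observe();print(s['position'],s['force'],s['gripper_force']);print(job.sign_off())"
```

```text
[ 0.50747718 -0.1121879   0.08734763] [-13.80181679  -1.31217783  10.03008248] 8.007033452158794
the job is handed in; nothing more can be done
None
```

The limiter tab is fully in along the bar, and the closed fingers are holding the throttle lever against the limiter's stop at about 14 N, roughly 15 mm short of the grip by my estimate; the job was handed in at about 11 s.

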